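# Tuck an edge strip under the lapped moulding of a carved panel and hold it flat

## Robot

A 7-joint arm with a two-finger parallel gripper is mounted at the origin on the work surface. World frame = base frame: x ahead of the robot, y to its left, z up, the work surface at z = 0. Lengths are in m, angles in rad, forces in N, time in s.
With the tool pointing down it reaches from about 0.375 to 0.925 m from the base axis. Payload 3.1 kg.
Tool frame: the origin (TCP) lies where the fingers leave the gripper's body, on its centre line; the fingertips stand 73 mm ahead of it and the grasp point (between the pads) lies 54 mm ahead of it; z points along the fingers, y is the line along which they close (so a half turn about z gives the same grasp; the last joint's range is limited). The gripper opens to 85 mm and grips with 20 to 120 N. Pads are 22 mm wide; open, the fingers measure 114 mm over their backs; the gripper's body (76 mm by 85 mm) begins 54 mm behind the grasp point. The pads swing forward as they close: fully open they stand 13 mm farther back than shut.
Start: joints at [-1.255, 0.383, 0.044, 1.598, -0.018, 1.161, -0.05], TCP at [0.261, 0.595, 0.304] pointing down, gripper open.
Joint ranges: [-2.61, 2.61], [-0.41, 2.15], [-1.48, 1.57], [0, 2.5], [-1.57, 4.71], [0.05, 1.97], [-2.85, 2.85]. Speed limits (rad/s): [2.79, 2.79, 3.14, 3.14, 3.14, 3.14, 3.14].

## Interface

Orientations are given as a rotation vector (axis times angle).
In Python, from bench import sense, snapshot, close_job gives the robot as it stands.
- The arm moves only by the tool step_arm, never from a script. Its argument "deltas" is a list that holds one entry, the list of rows, each a list of 7 numbers: the shift along the tool's x, y, z in m, then the turn, a rotation vector about the tool's x, y, z in rad, then the opening, from 0 (shut) to 1 (fully open). In form: [[[x, y, z, wx, wy, wz, jaw], ...]]. A call has 1 to 5 rows; each row is the pose to reach, as a shift and turn from the pose commanded when the call began, along the tool's axes at that moment; what a row does not reach only later rows make up. A row lasts 1/10 s, in which the tool goes at most 50 mm and 8.59 degrees, less where a joint would pass 70% of its speed; a pose out of reach is approached as far as the arm can. A call with a gripper value outside its range is refused whole. The fingers move at their own pace and stop on an object; "grip_force" is the grip in N (left out, the last holds). Time passes only in rows, so rows that repeat a pose let the fingers close. It gives the time, the measured TCP pose, the force, the opening and the grip force at its end, in the units of the state.
- sense(): the state, without advancing time (a new reading comes with each control period).
- snapshot(name): name is "scene" or "top" or "wrist"; returns a dict with "color" (420x560x3 uint8, red, green, blue), "fovy" (degrees; the focal length in pixels is half the picture's height over the tangent of half this angle, whatever the lens; pixels are square), "cx", "cy" (the principal point, pixels), "rvec" (rotation vector, rad) and "tvec" (3), from world to camera coordinates, as OpenCV has them; the wrist camera has in their place "hand_eye" (4x4, takes a point from camera to tool coordinates, whose origin is the TCP and whose axes are the flange's). Camera axes: x right, y down, z forward; pixel columns grow to the right and rows downward; lengths in m; the calibration is good to about 2 mm. The wrist camera is an equidistant fisheye: a pixel r from the principal point sees the ray r / f radians off the axis. A picture is of the moment at which its call begins: read the wrist's pose just before it. There is no depth.
- close_job(): hands the job in; it is judged then, once.
The state is a dict: "time_s": time; "q": joint angles; "dq": joint speeds; "joint_efforts": joint torques, N m; "position": TCP position; "tcp_rot": TCP orientation; "ft_force": force on the tool from outside, world axes, zero at the start; "moment": the same for the moment, N m; "opening": finger opening in m; "gripper_force": force on a finger pad.
Only numpy, scipy, OpenCV 4.12 (cv2) and the standard library are available. Lean on these libraries where they do the work, as an engineer would, in place of code of your own. Each camera call takes 0.05 s, during which the arm holds its last target. There are 200 camera calls.

## Task

The flat bed of the carved panel has a blue pop-up stop in the way: while the strip with the red rib is still lying on the bench, push the stop all the way down. Then pick the strip up by its rib, slide its thin edge under the dark lapped moulding, square to it and between its ends, until the black scribed line is hidden along its whole length, without lifting the moulding, and leave the other things on the bench and panel where they are. Finish still holding the strip, pressed firmly flat onto the panel, and do not let go.

Things in the scene. Friction and masses are not known exactly. Their poses are not given: they have to be found in the camera images.
- panel: Pale carved wooden panel, fixed to the bench, 260 (x) x 300 (y) x 30 mm high. Origin: centre of its underside, on the bench; z up. Its own +x is the direction in which the strip is slid under the moulding. Flat bed, top 30 mm above the bench, from x = -130 mm up to the moulding, clear over |y| < 110 mm (borders of shallow carving outside that). Along its far side (x = 97 to 125 mm) is a low carved frieze.
- lap_edge (a point): Point on the bed of the panel straight below the middle of the moulding's free edge: 20 mm in +x from the panel's centre, 30 mm above the bench. Axes as the panel's. The moulding is a dark board 60 mm deep (x), 200 mm long (y), 8 mm thick, its free edge here and its underside 8 mm above the bed, so an open slot 8 mm high faces -x; 30 mm inside the slot a fixed batten stops anything pushed in further. The moulding's top is 16 mm above the bed.
- lap (a joint): Hinge of the dark moulding, along its back edge 60 mm beyond its free edge: 0 = lying down on its batten, growing as the free edge is lifted (rad; 0.1 = edge 6 mm up). Light: about 2 N at the free edge lifts it; it falls back by itself.
- stop (a joint): Travel of the blue pop-up stop (m): 0 = fully up, 14 mm proud of the bed; 0.0135 = fully down, practically flush. It needs about 5 N and stays down by friction when let go.
- stop_top (a point): Centre of the top of the blue stop, a round button 20 mm in diameter, 40 mm in front (-x) of the moulding's free edge, on the panel's centre line; it moves straight down.
- strip: Loose wooden edge strip, about 160 g (may vary by a third): flat flange 80 (x) x 140 (y) x 5 mm thick with a red upright rib along its whole length. Origin: centre of the flange's underside, z up. The rib is 14 mm wide (x = -29 to -15 mm), from the flange's top (5 mm) up to 35 mm. The thin edge to be tucked is the +x edge, x = +40 mm, 55 mm ahead of the rib. A black line is scribed across the top 15 to 17 mm from that edge.
- rib_top (a point): Middle of the top of the red rib, at (-22, 0, 35) mm in the strip's frame.
- tongue_left (a point): Lower corner of the strip's thin edge at its +y end, (40, 70, 0) mm in the strip's frame.
- tongue_right (a point): Lower corner of the strip's thin edge at its -y end, (40, -70, 0) mm in the strip's frame.
- mallet: Bystander: turned wooden carving mallet standing on its head, 84 mm in diameter, 212 mm high. Origin: centre of its underside.
- gouge: Bystander: carving gouge with brown handle lying on the bench, 200 mm long along its x, 25 mm thick. Origin: under its middle.
- gouge2: Bystander: carving gouge with yellow handle, the same size and origin.
- glue: Bystander: closed bottle with orange cap, 56 mm in diameter, 150 mm high. Origin: centre of its underside.
- dish: Bystander: small brass dish, 44 mm in diameter, 20 mm high, standing on a front corner of the panel. Origin: centre of its underside.
- puck: Bystander: white chalk puck, 36 mm in diameter, 16 mm high, on the bench near the strip. Origin: centre of its underside.
- offcut: Bystander: dark block of wood 70 x 50 x 30 mm. Origin: centre of its underside.
Things that resemble listed ones, but are neither listed nor needed, are in the scene too. What is shaped like the strip but pink is not meant.

How it is judged:
On the way, in this order (a step that is already met when the one before it is completed fails the run):
1. the blue stop is pushed fully down while the strip still lies where it was (value of joint stop above 0.0115 m and distance of strip from where it was at the start of the episode below 0.03 m), for 0.1 s.
2. the strip's thin edge is under the moulding past the scribed line (x of each of tongue_left, tongue_right in the frame of lap_edge above 0.015 m and y of tongue_left in the frame of lap_edge below 0.105 m and y of tongue_right in the frame of lap_edge above -0.105 m), for 0.1 s.
At the end, for the whole second after the job is handed in: Both corners of the thin edge at least 15 mm under the moulding and between its ends; strip flat on the bed (3 mm, 0.05 rad) and at rest; moulding down (under 0.03 rad), stop down (11.5 mm or more); gripper still on the strip, pressing it on the panel with over 5 N, weight included (all of step 2 and z of strip in the frame of lap_edge between -0.003 and 0.003 m and angle between strip's own z axis and vertical below 0.05 rad and value of joint lap below 0.03 rad and value of joint stop above 0.0115 m and contact force between strip and panel above 5 N and contact force between the fingers and strip above 3 N and linear speed of strip below 0.02 m/s); the arm keeps its last pose, push and grip.
It fails at once if the lapped moulding is lifted (more than 0.1 rad, 6 mm at its edge) (value of joint lap above 0.1 rad).
It fails at once if a bystander on bench or panel is disturbed (moved more than 30 mm) (distance of any of mallet, gouge, gouge2, glue, dish, puck, offcut from where it was at the start of the episode above 0.03 m).
It also fails if it takes over 51 s, if anything falls off the work surface, if the arm or the gripper's body presses on something with over 40 N, if the wrist force passes 120 N, or if a joint passes its speed limit or range.

## Working session

There is one attempt and no reset: what is moved stays moved. The work goes in short steps, Python scripts to look and compute and a tool call to move; the robot and the scene stay as the last step left them, time stands still between calls to the robot, and variables do not carry over. Pictures are saved under pics/ and viewed, at most 10 in all, crops included, and the job is handed in when it is done.

Besides the shell and the picture viewer there is one more tool, called after ">>>" as name(argument=value, ...) on one line, values as JSON. step_arm: Moves the arm, as the interface text tells. Its arguments: {"type":"object","properties":{"deltas":{"type":"array"},"grip_force":{"type":"number"}},"required":["deltas"]}

```bash
mkdir -p pics; ls
python3 - <<'E'
from bench import sense,snapshot
import cv2,numpy as np
s=sense();print(s)
for n in("scene","top"):
    d=snapshot(n);cv2.imwrite(f"pics/{n}0.png",d["color"][:,:,::-1])
    np.savez(f"{n}0.npz",**d);print({k:v for k,v in d.items() if k!="color"})
E
```

```text
pics
{'time_s': 0.0, 'q': array([-1.25480544,  0.38382287,  0.04384478,  1.59960831, -0.01792309,
        1.16121407, -0.04986454]), 'dq': array([-9.06984900e-05, -1.13096445e-03,  2.13132358e-03, -7.86896886e-04,
       -9.49611024e-05,  1.39379471e-04,  3.30336655e-04]), 'joint_efforts': array([-2.23935190e-04, -4.33463967e+01,  1.02434166e+00, -2.49518323e+01,
        1.05686134e-02,  1.13098312e-02,  1.03222757e-05]), 'position': array([0.26104233, 0.59443698, 0.30247901]), 'tcp_rot': array([-0.64511984, -3.07420698,  0.00412447]), 'ft_force': array([-0.07276612,  0.14092278, -0.19753339]), 'moment': array([ 0.04663872, -0.01795552,  0.02913226]), 'gripper_force': 0.0, 'opening': 0.08540375951858613}
{'fovy': 43.05863165901622, 'cx': 288.7870850444767, 'cy': 215.11785278168858, 'rvec': array([ 2.39262491,  0.99533058, -0.31392338]), 'tvec': array([-0.31912283, -0.28226334,  1.63216268])}
{'fovy': 42.66447092967796, 'cx': 277.24294548253016, 'cy': 217.82348954735073, 'rvec': array([ 2.21281005, -2.16062726,  0.05765673]), 'tvec': array([-0.03905119,  0.49129363,  1.39704811])}
```

View pics/top0.png

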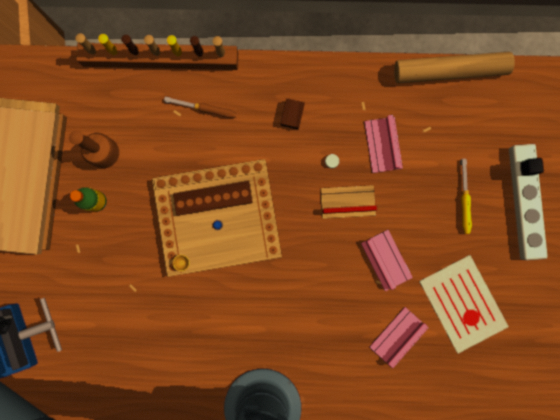

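View pics/scene0.png

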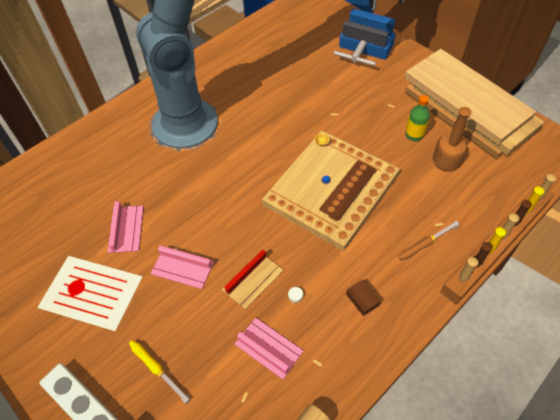

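Top view: panel at about (217,217) with the moulding on its far side (212,197), stop (218,225), strip (348,201) with its red rib on the near side, puck (332,161). Next I measure these.

```bash
cat > h.py <<'E'
import cv2,numpy as np
def load(n):
    d=np.load(n);return {k:d[k] for k in d.files}
def ray(d,uv,z):
    R=cv2.Rodrigues(d["rvec"])[0];c=-R.T@d["tvec"]
    f=d["color"].shape[0]/2/np.tan(np.radians(float(d["fovy"]))/2)
    uv=np.atleast_2d(np.array(uv,float))
    v=np.c_[(uv[:,0]-d["cx"])/f,(uv[:,1]-d["cy"])/f,np.ones(len(uv))]@R
    return c+v*((z-c[2])/v[:,2])[:,None]
def big(m,k=1):
    cs=cv2.findContours(m.astype(np.uint8),cv2.RETR_EXTERNAL,cv2.CHAIN_APPROX_NONE)[0]
    return sorted(cs,key=cv2.contourArea)[::-1][:k]
E
python3 - <<'E'
from h import *
np.set_printoptions(precision=4,suppress=True)
for n in("top","scene"):
    d=load(n+"0.npz");R=cv2.Rodrigues(d["rvec"])[0];print(n,"cam",-R.T@d["tvec"])
    H,S,V=cv2.split(cv2.cvtColor(d["color"],cv2.COLOR_RGB2HSV).astype(int))
    roi=np.zeros(H.shape,bool)
    if n=="top": roi[170:230,310:390]=1; pr=(slice(155,280),slice(145,290)); 
    else: roi[240:310,210:290]=1; pr=(slice(125,250),slice(255,405))
    red=((H<4)|(H>174))&(S>200)&(V>90)&roi
    c=big(red)[0];b=cv2.boxPoints(cv2.minAreaRect(c));print("rib",b.tolist());print(ray(d,b,.035))
    proi=np.zeros(H.shape,bool);proi[pr]=1
    blue=(H>95)&(H<130)&(S>100)&proi
    c=big(blue)[0];m=cv2.moments(c);uv=[m["m10"]/m["m00"],m["m01"]/m["m00"]];print("stop",uv,ray(d,uv,.044),cv2.contourArea(c))
    wood=roi&(V>125)&(S<190)&(H>8)
    c=big(wood)[0];b=cv2.boxPoints(cv2.minAreaRect(c));print("flange",b.tolist());print(ray(d,b,.005))
    dark=(V<105)&proi
    for c in big(dark,1):
        b=cv2.boxPoints(cv2.minAreaRect(c));print("mould",b.tolist(),cv2.contourArea(c));print(ray(d,b,.046))
    y0,x0=pr[0].start,pr[1].start
t=load("top0.npz")["color"][150:285,145:395,::-1]
cv2.imwrite("pics/crop.png",cv2.resize(t,None,fx=3.2,fy=3.2,interpolation=cv2.INTER_CUBIC))
E
```

```text
top cam [ 0.4068 -0.0394  1.4239]
rib [[322.9483337402344, 209.1206817626953], [374.9448547363281, 206.0620574951172], [375.1344909667969, 209.2862091064453], [323.1379699707031, 212.34483337402344]]
[[ 0.5162 -0.1452  0.035 ]
 [ 0.5273 -0.2795  0.035 ]
 [ 0.519  -0.2801  0.035 ]
 [ 0.5079 -0.1459  0.035 ]]
stop [217.0, 224.6875] [[0.469  0.1269 0.044 ]] 32.0
flange [[320.270751953125, 187.8738555908203], [373.21844482421875, 184.9323272705078], [374.2891845703125, 204.20616149902344], [321.34149169921875, 207.14768981933594]]
[[ 0.5749 -0.1394  0.005 ]
 [ 0.586  -0.2794  0.005 ]
 [ 0.5348 -0.2829  0.005 ]
 [ 0.5237 -0.1432  0.005 ]]
mould [[169.24325561523438, 193.45950317382812], [248.37838745117188, 180.27029418945312], [252.1351318359375, 202.81082153320312], [173.0, 216.00003051757812]] 1692.5
[[0.5465 0.2523 0.046 ]
 [0.5854 0.0492 0.046 ]
 [0.5273 0.0379 0.046 ]
 [0.4886 0.2405 0.046 ]]
scene cam [ 1.041  -0.5583  1.2042]
rib [[224.00003051757812, 288.0], [262.0000305175781, 250.0], [266.5000305175781, 254.5], [228.50003051757812, 292.5]]
[[ 0.5224 -0.2865  0.035 ]
 [ 0.5103 -0.1496  0.035 ]
 [ 0.5278 -0.1504  0.035 ]
 [ 0.5391 -0.2866  0.035 ]]
stop [325.7083333333333, 178.96428571428572] [[0.4748 0.1222 0.044 ]] 28.0
flange [[210.0, 240.0], [289.0, 240.0], [289.0, 309.0], [210.0, 309.0]]
[[ 0.3782 -0.215   0.005 ]
 [ 0.5248 -0.0686  0.005 ]
 [ 0.6626 -0.2046  0.005 ]
 [ 0.5275 -0.3401  0.005 ]]
mould [[333.6891784667969, 216.63511657714844], [369.4999694824219, 166.49998474121094], [374.6080627441406, 170.1486358642578], [338.7972717285156, 220.2837677001953]] 98.5
[[0.5744 0.0462 0.046 ]
 [0.5319 0.2378 0.046 ]
 [0.5502 0.238  0.046 ]
 [0.5914 0.0472 0.046 ]]
```

View pics/crop.png

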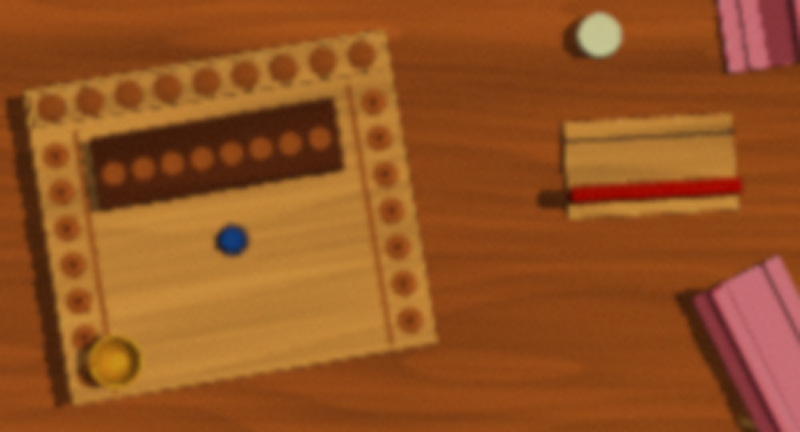

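The crop shows the moulding's free edge, the stop, and the strip's clear +x edge with the scribed line facing the far side. The two views agree within about 5 mm. That is good enough to go and look from close by.

```bash
cat >> h.py <<'E'
from scipy.spatial.transform import Rotation as Ro
def go(s,p,yaw):
    "delta in tool axes to TCP at p, pointing down, tool y at yaw(deg) in world"
    R=Ro.from_rotvec(s["tcp_rot"]);a=np.radians(yaw)
    y=np.array([np.cos(a),np.sin(a),0]);z=np.array([0,0,-1.])
    T=Ro.from_matrix(np.c_[np.cross(y,z),y,z])
    print("pos",s["position"].round(4),"d",(R.inv().apply(np.array(p)-s["position"])).round(4),"turn",(R.inv()*T).as_rotvec().round(4),"F",s["ft_force"].round(2),"t",s["time_s"],"open",s["opening"].round(4))
E
python3 - <<'E'
from h import *;from bench import sense
go(sense(),[.46,.125,.28],10.5)
E
```

```text
Traceback (most recent call last):
  File "h.py", line 19, in go
    print("pos",s["position"].round(4),"d",(R.inv().apply(np.array(p)-s["position"])).round(4),"turn",(R.inv()*T).as_rotvec().round(4),"F",s["ft_force"].round(2),"t",s["time_s"],"open",s["opening"].round(4))
                                                                                                                                                                                         ^^^^^^^^^^^^^^^^^^
AttributeError: 'float' object has no attribute 'round'
```

```bash
sed -i 's/s\["opening"\].round(4)/round(s["opening"],4)/' h.py
python3 - <<'E'
from h import *;from bench import sense
go(sense(),[.46,.125,.28],10.5)
E
```

```text
pos [0.2611 0.5945 0.3026] d [-0.3709 -0.3499  0.0235] turn [-0.0021  0.0013  0.9738] F [0.11 1.14 0.05] t 0.1 open 0.0855
```

>>> step_arm(deltas=[[[-0.037,-0.035,0.002,0,0,0.1,0],[-0.074,-0.07,0.004,0,0,0.2,0],[-0.111,-0.105,0.007,0,0,0.3,0],[-0.148,-0.14,0.009,0,0,0.4,0],[-0.185,-0.175,0.012,0,0,0.5,0]]])

```text
time_s: 0.6
position: [0.3588, 0.3629, 0.2917]
tcp_rot: [-1.391, -2.816, 0.001]
ft_force: [-0.0, -0.1, 0.5]
opening: 0.0122
gripper_force: 0.0
```

Run:
```python
from h import *;from bench import sense
go(sense(),[.46,.125,.28],10.5)
```

```text
pos [0.3588 0.3629 0.2917] d [-0.2504 -0.0641  0.0117] turn [-5.000e-04  2.000e-04  4.698e-01] F [-0.01 -0.06  0.55] t 0.6 open 0.0122
```

>>> step_arm(deltas=[[[-0.048,-0.012,0.002,0,0,0.1,0],[-0.096,-0.024,0.004,0,0,0.2,0],[-0.144,-0.036,0.007,0,0,0.3,0],[-0.192,-0.048,0.009,0,0,0.4,0],[-0.235,-0.06,0.011,0,0,0.47,0]]])

```text
time_s: 1.1
position: [0.4548, 0.1397, 0.2809]
tcp_rot: [-2.01, -2.415, 0.0]
ft_force: [0.3, -0.2, 1.3]
opening: 0.0
gripper_force: 0.0
```

>>> step_arm(deltas=[[[-0.014,0,0,0,0,0,0],[-0.014,0,0,0,0,0,0],[-0.014,0,0,0,0,0,0]]])

```text
time_s: 1.4
position: [0.4565, 0.1299, 0.2809]
tcp_rot: [-2.002, -2.42, -0.0]
ft_force: [-0.2, 0.9, -0.4]
opening: -0.0001
gripper_force: 0.0
```

```bash
cat >> h.py <<'E'
def wrist(name):
    from bench import sense,snapshot
    s=sense();d=snapshot("wrist");cv2.imwrite(f"pics/{name}.png",d["color"][:,:,::-1])
    np.savez(name+".npz",pos=s["position"],rot=s["tcp_rot"],**d);return s
def wray(d,uv,z):
    f=d["color"].shape[0]/2/np.tan(np.radians(float(d["fovy"]))/2)
    uv=np.atleast_2d(np.array(uv,float))-[d["cx"],d["cy"]];r=np.hypot(*uv.T);t=r/f
    v=np.c_[uv*(np.sin(t)/np.maximum(r,1e-9))[:,None],np.cos(t)]
    R=Ro.from_rotvec(d["rot"]).as_matrix();E=d["hand_eye"]
    c=d["pos"]+R@E[:3,3];v=v@(R@E[:3,:3]).T
    return c+v*((z-c[2])/v[:,2])[:,None]
E
python3 - <<'E'
from h import *
s=wrist("w1");go(s,[.471,.1255,.13],10.5)
print(np.load("w1.npz")["hand_eye"].round(4))
E
```

```text
pos [0.4565 0.1299 0.2809] d [-0.0071  0.0135  0.1509] turn [-0.0007 -0.0009  0.0052] F [-0.17  0.92 -0.35] t 1.4 open -0.0001
[[-5.000e-04 -9.567e-01 -2.911e-01  7.440e-02]
 [ 1.000e+00 -5.000e-04 -2.000e-04 -2.000e-04]
 [ 1.000e-04 -2.911e-01  9.567e-01 -7.060e-02]
 [ 0.000e+00  0.000e+00  0.000e+00  1.000e+00]]
```

View pics/w1.png

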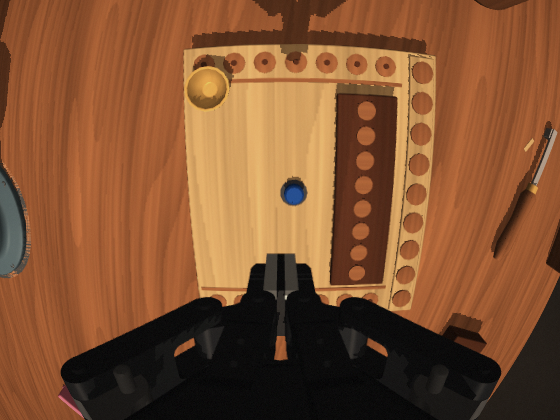

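The wrist view shows the stop at (293,190), the moulding's free edge from (338,95) to (331,284), and the dish at (208,89). I measure the stop and the edge from this picture.

Run:
```python
from h import *
np.set_printoptions(precision=4,suppress=True)
d=load("w1.npz");H,S,V=cv2.split(cv2.cvtColor(d["color"],cv2.COLOR_RGB2HSV).astype(int))
b=(H>95)&(H<130)&(S>100)&(V>90);b[:150]=0;b[240:]=0;b[:,:250]=0;b[:,330:]=0
c=big(b)[0];(u,v),r=cv2.minEnclosingCircle(c);print("stop",u,v,r,wray(d,[u,v],.044));
p=wray(d,c[:,0],.044);print("diam",np.ptp(p,0)[:2])
dark=(V<100)&(H<20)
rows=np.arange(105,250,5)
e=[(310+np.argmax(dark[r,310:380]),r) for r in rows];print(e[::6])
P=wray(d,e,.046);vx,vy,x0,y0=cv2.fitLine(P[:,:2].astype(np.float32),cv2.DIST_HUBER,0,.01,.01).ravel()
print("edge pt",x0,y0,"yaw",np.degrees(np.arctan2(vx,-vy))%180, "resid",np.abs((P[:,0]-x0)*vy-(P[:,1]-y0)*vx).max())
print("ends",wray(d,[[337,94],[331,284]],.046), "bed",wray(d,[[338,95],[331,284]],.03))
print("panel corners",wray(d,[[185,50],[434,41]],.03))
```

```text
stop 293.5 194.5 9.617792129516602 [[0.4691 0.1291 0.044 ]]
diam [0.0186 0.0175]
[(np.int64(336), np.int64(105)), (np.int64(335), np.int64(135)), (np.int64(335), np.int64(165)), (np.int64(333), np.int64(195)), (np.int64(333), np.int64(225))]
edge pt 0.5044272 0.1552014 yaw 11.147891 resid 0.001025251935075747
ends [[0.4901 0.2325 0.046 ]
 [0.529  0.0397 0.046 ]] bed [[0.4938 0.2333 0.03  ]
 [0.5335 0.0312 0.03  ]]
panel corners [[0.3358 0.2529 0.03  ]
 [0.5836 0.3186 0.03  ]]
```

>>> step_arm(deltas=[[[-0.001,0.006,0.04,0,0,0,0],[-0.003,0.012,0.08,0,0,0.005,0],[-0.003,0.012,0.12,0,0,0.005,0],[-0.003,0.012,0.15,0,0,0.005,0],[-0.003,0.012,0.15,0,0,0.005,0]]])

```text
time_s: 1.95
position: [0.4652, 0.1295, 0.1269]
tcp_rot: [-2.001, -2.415, 0.014]
ft_force: [-1.0, 0.0, 0.2]
opening: -0.0001
gripper_force: 0.0
```

Run:
```python
from h import *;from bench import sense
go(sense(),[.469,.129,.104],11)
```

```text
pos [0.4652 0.1295 0.1269] d [-0.0011  0.0039  0.0229] turn [-0.0104  0.0018 -0.0049] F [-1.02  0.05  0.23] t 1.95 open -0.0001
```

>>> step_arm(deltas=[[[-0.001,0.003,0.006,0,0,0,0],[-0.001,0.003,0.012,0,0,0,0],[-0.001,0.003,0.018,0,0,0,0],[-0.001,0.003,0.023,0,0,0,0],[-0.001,0.003,0.023,0,0,0,0]]])

```text
time_s: 2.45
position: [0.4735, 0.128, 0.1087]
tcp_rot: [2.01, 2.414, 0.003]
ft_force: [-0.3, -0.3, 1.3]
opening: -0.0
gripper_force: 0.7
```

Run:
```python
from h import *;from bench import sense
go(sense(),[.469,.129,.104],11)
```

```text
pos [0.4735 0.128  0.1087] d [ 0.0018 -0.0042  0.0047] turn [ 0.0022 -0.0007 -0.0098] F [-0.34 -0.29  1.3 ] t 2.45 open -0.0
```

>>> step_arm(deltas=[[[0.001,-0.003,0.004,0,0,0,0],[0.001,-0.003,0.006,0,0,0,0],[0.001,-0.003,0.008,0,0,0,0],[0.001,-0.003,0.008,0,0,0,0]]])

```text
time_s: 2.85
position: [0.4715, 0.1281, 0.103]
tcp_rot: [2.011, 2.413, 0.005]
ft_force: [-2.8, -1.6, 22.6]
opening: -0.0002
gripper_force: 10.8
```

Run:
```python
from h import *;from bench import sense
go(sense(),[.469,.129,.104],11)
```

```text
pos [0.4715 0.1281 0.103 ] d [ 0.0013 -0.0023 -0.001 ] turn [ 0.0027 -0.0017 -0.0108] F [-2.81 -1.61 22.64] t 2.85 open -0.0002
```

>>> step_arm(deltas=[[[0,0,-0.03,0,0,0,0],[0,0,-0.07,0,0,0,0],[0,0,-0.11,0,0,0,0],[0,0,-0.14,0,0,0,0],[0,0,-0.14,0,0,0,0]]])

```text
time_s: 3.35
position: [0.471, 0.1284, 0.2437]
tcp_rot: [2.009, 2.413, 0.01]
ft_force: [1.2, 0.8, -0.2]
opening: -0.0
gripper_force: 0.0
```

Run:
```python
from h import *
s=wrist("w2");go(s,[.5187,-.2143,.25],4.6)
```

```text
pos [0.471  0.1284 0.2437] d [-0.3457 -0.0151 -0.0073] turn [ 0.0057 -0.003   0.1017] F [ 1.15  0.85 -0.21] t 3.35 open -0.0
```

View pics/w2.png

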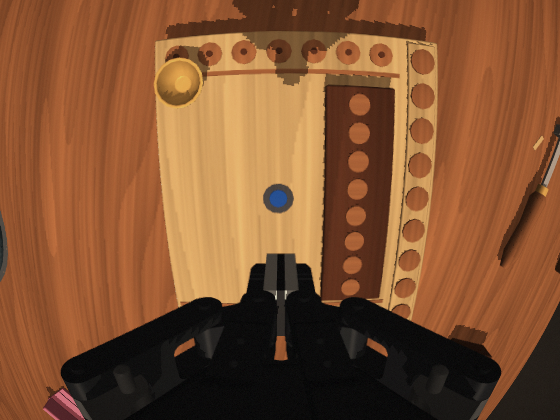

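The stop at (278,198) now sits flush in its collar. Next I go to the strip.

>>> step_arm(deltas=[[[-0.049,-0.002,0,0,0,0.02,0.5],[-0.098,-0.004,0,0,0,0.04,0.5],[-0.147,-0.006,-0.002,0,0,0.06,0.5],[-0.196,-0.008,-0.004,0,0,0.08,0.5],[-0.245,-0.01,-0.006,0.005,-0.003,0.1,0.5]]])

```text
time_s: 3.9
position: [0.5017, -0.1163, 0.2438]
tcp_rot: [-2.125, -2.306, 0.014]
ft_force: [0.3, 0.3, -0.1]
opening: 0.0429
gripper_force: 0.0
```

>>> step_arm(deltas=[[[-0.049,-0.029,0,0,0,0,0.5],[-0.08,-0.008,0,0,0,0,0.5],[-0.08,-0.008,0,0,0,0,0.5],[-0.08,-0.008,0,0,0,0,0.5]]])

```text
time_s: 4.3
position: [0.501, -0.1955, 0.2443]
tcp_rot: [-2.128, -2.304, 0.014]
ft_force: [-0.3, 0.6, -0.5]
opening: 0.0425
gripper_force: 0.0
```

Run:
```python
from h import *
s=wrist("w3");go(s,[.5187,-.2143,.25],4.6)
```

```text
pos [ 0.501  -0.1955  0.2443] d [-0.0201  0.0161 -0.0058] turn [-0.0099  0.0023 -0.0007] F [-0.29  0.63 -0.55] t 4.3 open 0.0425
```

View pics/w3.png

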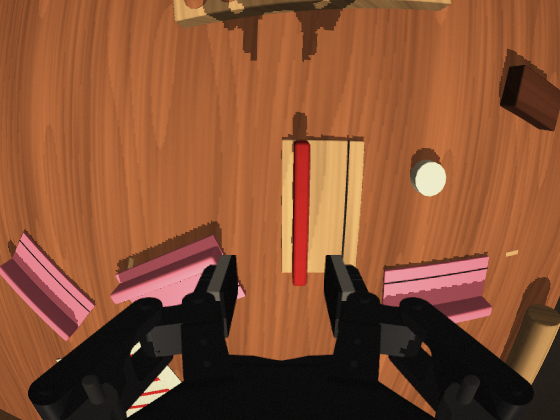

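The wrist view shows the rib from (302,143) to (300,285) and the scribed line at about x=347.

Run:
```python
from h import *;from bench import sense
np.set_printoptions(precision=4,suppress=True)
d=load("w3.npz");H,S,V=cv2.split(cv2.cvtColor(d["color"],cv2.COLOR_RGB2HSV).astype(int))
m=((H<4)|(H>174))&(S>180)&(V>130);m[:130]=0;m[300:]=0;m[:,:280]=0;m[:,:280]=0;m[:,320:]=0
c=big(m)[0];print(cv2.boundingRect(c))
P=wray(d,c[:,0],.035)[:,:2].astype(np.float32)
(x,y),sz,a=cv2.minAreaRect(P*1000);print("rib",x,y,sz,a)
wood=(V>130)&(S<190)&(H>9);wood[:125]=0;wood[260:]=0;wood[:,:270]=0;wood[:,375:]=0
for r in(160,200,240):
    xs=np.where(wood[r])[0];print(r,xs.min(),xs.max(),wray(d,[[xs.min(),r],[xs.max(),r]],.005)[:,:2].ravel())
    xs=np.where(m[r])[0];print("  rib",xs.min(),xs.max(),wray(d,[[xs.min(),r],[xs.max()+1,r]],.035)[:,:2].ravel())
go(sense(),[x/1000,y/1000,.25],4.6)
```

```text
(293, 144, 17, 142)
rib 518.7908935546875 -214.44659423828125 (12.596573829650879, 136.8098907470703) 4.521122455596924
160 270 374 [ 0.486  -0.1669  0.5874 -0.1574]
  rib 295 309 [ 0.5085 -0.1608  0.5214 -0.1596]
200 270 374 [ 0.4888 -0.2067  0.5934 -0.1978]
  rib 295 308 [ 0.5117 -0.1966  0.5241 -0.1955]
240 270 374 [ 0.4917 -0.2492  0.6009 -0.241 ]
  rib 294 307 [ 0.5143 -0.2349  0.5273 -0.2339]
pos [ 0.5013 -0.1942  0.2445] d [-0.0217  0.0157 -0.0056] turn [-0.0093  0.0017  0.002 ] F [-0.7   0.45 -0.07] t 4.35 open 0.0426
```

>>> step_arm(deltas=[[[-0.022,0.016,0,-0.009,0,0,0.5],[-0.022,0.016,0.03,-0.009,0,0,0.5],[-0.022,0.016,0.06,-0.009,0,0,0.5],[-0.022,0.016,0.09,-0.009,0,0,0.5],[-0.022,0.016,0.11,-0.009,0,0,0.5]]])

```text
time_s: 4.85
position: [0.5184, -0.2126, 0.1334]
tcp_rot: [-2.124, -2.315, 0.0]
ft_force: [0.7, -0.1, 0.0]
opening: 0.043
gripper_force: 0.0
```

Run:
```python
from h import *;from bench import sense
go(sense(),[.5188,-.2144,.084],4.5)
```

```text
pos [ 0.5184 -0.2126  0.1334] d [-0.0018  0.0002  0.0494] turn [-0.0004 -0.0003  0.0075] F [ 0.72 -0.14  0.01] t 4.85 open 0.043
```

>>> step_arm(deltas=[[[-0.002,0,0.018,0,0,0.007,0.5],[-0.002,0,0.035,0,0,0.007,0.5],[-0.002,0,0.044,0,0,0.007,0.5],[-0.002,0,0.049,0,0,0.007,0.5],[-0.002,0,0.049,0,0,0.007,0.5]]])

```text
time_s: 5.35
position: [0.5201, -0.2178, 0.0871]
tcp_rot: [2.133, 2.301, 0.001]
ft_force: [0.2, -0.8, -0.2]
opening: 0.043
gripper_force: 0.0
```

>>> step_arm(deltas=[[[0,0,0,0,0,0,0],[0,0,0,0,0,0,0],[0,0,0,0,0,0,0],[0,0,0,0,0,0,0],[0,0,0,0,0,0,0]]], grip_force=60)

```text
time_s: 5.85
position: [0.5211, -0.2189, 0.0886]
tcp_rot: [2.132, 2.298, 0.003]
ft_force: [-1.2, 0.3, 6.5]
opening: 0.0125
gripper_force: 62.0
```

Run:
```python
from h import *;from bench import sense
go(sense(),[.5188,-.2144,.084],4.5);print(sense()["gripper_force"])
```

```text
pos [ 0.5211 -0.2189  0.0886] d [ 0.0046 -0.002   0.0045] turn [ 0.0062  0.0039 -0.0036] F [-1.2   0.3   6.46] t 5.85 open 0.0125
61.95809841156006
```

>>> step_arm(deltas=[[[0,0,-0.015,0,0,0,0],[0,0,-0.04,0,0,0,0],[0,0,-0.07,0,0,0,0],[0,0,-0.1,0,0,0,0],[0,0,-0.12,0,0,0,0]]])

```text
time_s: 6.35
position: [0.5197, -0.2184, 0.2098]
tcp_rot: [2.133, 2.298, 0.003]
ft_force: [-0.3, -0.0, -1.0]
opening: 0.0127
gripper_force: 61.0
```

Run:
```python
from h import *;from bench import sense
go(sense(),[.4265,.1205,.20],11);print(sense()["gripper_force"])
```

```text
pos [ 0.5197 -0.2184  0.2098] d [ 0.3449 -0.0678  0.0081] turn [ 0.0056  0.004  -0.1174] F [-0.27 -0.04 -0.95] t 6.35 open 0.0127
61.01290583610535
```

>>> step_arm(deltas=[[[0.04,-0.008,0,0,0,-0.02,0],[0.08,-0.016,0,0,0,-0.04,0],[0.12,-0.024,0,0,0,-0.06,0],[0.16,-0.032,0,0,0,-0.08,0],[0.2,-0.04,0,0.005,0.004,-0.1,0]]])

```text
time_s: 6.85
position: [0.4633, -0.0203, 0.2068]
tcp_rot: [-2.017, -2.406, 0.001]
ft_force: [0.2, 0.6, -0.7]
opening: 0.0122
gripper_force: 61.0
```

Run:
```python
from h import *;from bench import sense
go(sense(),[.4265,.1205,.20],11);print(sense()["gripper_force"])
```

```text
pos [ 0.4633 -0.0203  0.2068] d [ 0.145  -0.0116  0.007 ] turn [-0.0016 -0.0013 -0.0167] F [ 0.15  0.61 -0.71] t 6.85 open 0.0122
60.96392869949341
```

>>> step_arm(deltas=[[[0.04,-0.004,0,0,0,-0.008,0],[0.08,-0.008,0.002,0,0,-0.017,0],[0.12,-0.012,0.005,0,0,-0.017,0],[0.145,-0.012,0.007,0,0,-0.017,0],[0.145,-0.012,0.007,0,0,-0.017,0]]])

```text
time_s: 7.35
position: [0.426, 0.1231, 0.1997]
tcp_rot: [-1.987, -2.43, 0.0]
ft_force: [-0.7, -0.1, -2.5]
opening: 0.0128
gripper_force: 60.9
```

Run:
```python
from h import *
s=wrist("w4");go(s,[.4265,.1205,.20],11);print(s["gripper_force"])
```

```text
pos [0.426  0.1231 0.1997] d [-0.0026  0.     -0.0003] turn [-0.0019 -0.0021  0.0078] F [-0.7  -0.13 -2.55] t 7.35 open 0.0128
60.94531774520874
```

View pics/w4.png

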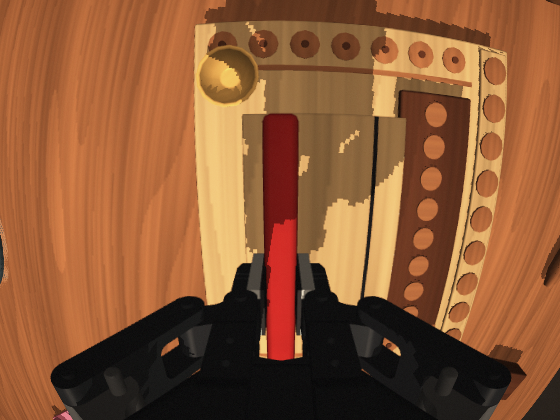

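The strip is held square, with its scribed line at about x=375 and the moulding's free edge at about x=398. The dish at (228,75) is clear. Next I lower it onto the bed.

>>> step_arm(deltas=[[[-0.002,0,0.025,0,0,0.007,0],[-0.002,0,0.05,0,0,0.007,0],[-0.002,0,0.065,0,0,0.007,0],[-0.002,0,0.072,0,0,0.007,0],[-0.002,0,0.075,0,0,0.007,0]]])

```text
time_s: 7.9
position: [0.4278, 0.1158, 0.1244]
tcp_rot: [-2.008, -2.414, 0.003]
ft_force: [-0.3, -0.3, -1.7]
opening: 0.0122
gripper_force: 61.0
```

Run:
```python
from h import *;from bench import sense
go(sense(),[.4265,.1205,.118],11);print(sense()["gripper_force"],sense()["moment"])
```

```text
pos [0.4278 0.1158 0.1244] d [ 0.0049 -0.0004  0.0064] turn [-0.0021  0.0004 -0.0089] F [-0.26 -0.27 -1.66] t 7.9 open 0.0122
61.048747301101685 [-0.02967784  0.01716032 -0.0547593 ]
```

>>> step_arm(deltas=[[[0.003,0,0.002,0,0,-0.005,0],[0.003,0,0.004,0,0,-0.005,0],[0.003,0,0.006,0,0,-0.005,0],[0.003,0,0.006,0,0,-0.005,0]]])

```text
time_s: 8.3
position: [0.4279, 0.1204, 0.1191]
tcp_rot: [-2.0, -2.422, -0.001]
ft_force: [0.1, 0.2, -2.0]
opening: 0.0121
gripper_force: 61.0
```

Run:
```python
from h import *
s=wrist("w5");go(s,[.4265,.1205,.118],11);print(s["gripper_force"],s["moment"])
```

```text
pos [0.4279 0.1204 0.1191] d [ 0.0004 -0.0013  0.0011] turn [ 0.0003 -0.0011 -0.0017] F [ 0.11  0.24 -2.01] t 8.3 open 0.0121
60.98975658416748 [ 0.03354709  0.00579096 -0.00568931]
```

Still no contact, so I lower a little further.

>>> step_arm(deltas=[[[0,0,0.001,0,0,0,0],[0,0,0.002,0,0,0,0],[0,0,0.002,0,0,0,0]]])

```text
time_s: 8.65
position: [0.4279, 0.1204, 0.1186]
tcp_rot: [-1.999, -2.42, -0.0]
ft_force: [-7.3, -1.2, 16.3]
opening: 0.0124
gripper_force: 63.6
```

>>> step_arm(deltas=[[[0,0,0.001,0,0,0,0],[0,0,0.001,0,0,0,0]]])

```text
time_s: 8.85
position: [0.4279, 0.1204, 0.1185]
tcp_rot: [-1.998, -2.419, -0.0]
ft_force: [-9.9, -2.6, 26.9]
opening: 0.0127
gripper_force: 64.9
```

>>> step_arm(deltas=[[[0,0,0.001,0,0,0,0],[0,0,0.001,0,0,0,0]]])

```text
time_s: 9.05
position: [0.428, 0.1204, 0.1184]
tcp_rot: [-1.998, -2.418, 0.0]
ft_force: [-12.4, -2.8, 36.2]
opening: 0.0125
gripper_force: 66.3
```

Run:
```python
from h import *
s=wrist("w6");go(s,[.4265,.1205,.118],11);print(s["gripper_force"],s["moment"])
```

```text
pos [0.428  0.1204 0.1184] d [ 0.0004 -0.0015  0.0005] turn [-0.0033 -0.0039 -0.0023] F [-12.41  -2.84  36.18] t 9.05 open 0.0125
66.28466606140137 [-0.90913198  2.05778739  0.02003538]
```

View pics/w6.png

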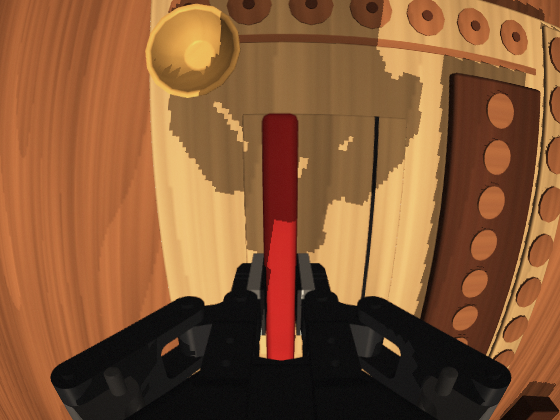

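The strip is flat on the bed with its front edge at about x=406. The moulding edge is at about x=450, a gap of about 22 mm, and nearly parallel. I ease the press and slide.

>>> step_arm(deltas=[[[0,0,-0.0025,0.003,0,0,0],[0,0.005,-0.0025,0.003,0,0,0],[0,0.01,-0.0025,0.003,0,0,0],[0,0.015,-0.0025,0.003,0,0,0],[0,0.015,-0.0025,0.003,0,0,0]]])

```text
time_s: 9.6
position: [0.4406, 0.1228, 0.1189]
tcp_rot: [-1.996, -2.415, 0.01]
ft_force: [-11.4, -2.4, 22.9]
opening: 0.0122
gripper_force: 64.4
```

Run:
```python
from h import *
np.set_printoptions(precision=4,suppress=True)
s=wrist("w7");xh=np.array([np.cos(np.radians(11)),np.sin(np.radians(11)),0]);L=np.array([.509,.1365,0])
go(s,L-xh*.041+[0,0,.118],11);print(s["gripper_force"],s["moment"], "rel",(s["position"]-L)@xh)
d=load("w7.npz");H,S,V=cv2.split(cv2.cvtColor(d["color"],cv2.COLOR_RGB2HSV).astype(int))
dark=V<75
for r in (150,170,190,210,230,250):
    xs=np.where(dark[r,340:520])[0]+340
    g=np.split(xs,np.where(np.diff(xs)>1)[0]+1)
    print(r,[(a[0],a[-1]) for a in g])
```

```text
pos [0.4406 0.1228 0.1189] d [0.0005 0.0288 0.0006] turn [-0.0103 -0.0028 -0.0024] F [-11.43  -2.39  22.89] t 9.6 open 0.0122
64.37111377716064 [-0.4833  1.7865 -0.064 ] rel -0.06976110550099743
150 [(np.int64(374), np.int64(377)), (np.int64(426), np.int64(431)), (np.int64(465), np.int64(465))]
170 [(np.int64(373), np.int64(376)), (np.int64(424), np.int64(429))]
190 [(np.int64(372), np.int64(374)), (np.int64(422), np.int64(427)), (np.int64(464), np.int64(464))]
210 [(np.int64(370), np.int64(372)), (np.int64(420), np.int64(425))]
230 [(np.int64(369), np.int64(371)), (np.int64(417), np.int64(422)), (np.int64(464), np.int64(466)), (np.int64(474), np.int64(475)), (np.int64(516), np.int64(516))]
250 [(np.int64(367), np.int64(369)), (np.int64(414), np.int64(419)), (np.int64(511), np.int64(512)), (np.int64(517), np.int64(518))]
```

```bash
cat >> h.py <<'E'
def gap(n):
    d=load(n);H,S,V=cv2.split(cv2.cvtColor(d["color"],cv2.COLOR_RGB2HSV).astype(int))
    a=np.radians(11);xh=np.array([np.cos(a),np.sin(a),0])
    for r in (150,170,190,210,230,250):
        xs=np.where(V[r,340:520]<75)[0]+340;g=np.split(xs,np.where(np.diff(xs)>1)[0]+1)[:2]
        q=wray(d,[[g[0].mean(),r]],.035)[0]@xh
        # first-dark column = line of sight just past moulding lower/slot edge
        m=[(wray(d,[[g[1][i]+j,r]],z)[0]@xh-q).round(4) for i,j,z in((0,0,.038),(-1,1,.046))]
        print(r,"line->edge via lower/upper arris",m)
E
python3 -c "
from h import *;gap('w7.npz')"
```

```text
150 line->edge via lower/upper arris [np.float64(0.026), np.float64(0.0255)]
170 line->edge via lower/upper arris [np.float64(0.0257), np.float64(0.0252)]
190 line->edge via lower/upper arris [np.float64(0.0257), np.float64(0.0253)]
210 line->edge via lower/upper arris [np.float64(0.0261), np.float64(0.0257)]
230 line->edge via lower/upper arris [np.float64(0.0255), np.float64(0.0252)]
250 line->edge via lower/upper arris [np.float64(0.0254), np.float64(0.0252)]
```

>>> step_arm(deltas=[[[0,0.003,-0.001,0,0,0,0],[0,0.006,-0.001,0,0,0,0],[0,0.009,-0.001,0,0,0,0],[0,0.012,-0.001,0,0,0,0],[0,0.015,-0.001,0,0,0,0]]])

```text
time_s: 10.15
position: [0.4554, 0.1256, 0.119]
tcp_rot: [-1.996, -2.416, 0.009]
ft_force: [-5.9, -1.5, 13.2]
opening: 0.0127
gripper_force: 62.9
```

Run:
```python
from h import *
s=wrist("w8");xh=np.array([np.cos(np.radians(11)),np.sin(np.radians(11)),0]);L=np.array([.509,.1365,0])
go(s,L-xh*.041+[0,0,.118],11);print(s["gripper_force"],s["moment"], "rel",(s["position"]-L)@xh)
gap("w8.npz")
```

```text
pos [0.4554 0.1256 0.119 ] d [0.0005 0.0137 0.0009] turn [-0.0091 -0.002  -0.0022] F [-5.89 -1.52 13.23] t 10.15 open 0.0127
62.9418021440506 [-0.37520627  1.31506303 -0.00953177] rel -0.054669043785368576
150 line->edge via lower/upper arris [np.float64(0.0105), np.float64(0.0241)]
170 line->edge via lower/upper arris [np.float64(0.0108), np.float64(0.0193)]
190 line->edge via lower/upper arris [np.float64(0.0105), np.float64(0.0101)]
210 line->edge via lower/upper arris [np.float64(0.0109), np.float64(0.0101)]
230 line->edge via lower/upper arris [np.float64(0.0111), np.float64(0.0103)]
250 line->edge via lower/upper arris [np.float64(0.0105), np.float64(0.0103)]
```

The edge has entered by about 5.6 mm, square. Another 15.5 mm brings it to about 21 mm.

>>> step_arm(deltas=[[[0,0.003,0,0,0,0,0],[0,0.006,0,0,0,0,0],[0,0.009,0,0,0,0,0],[0,0.0125,0,0,0,0,0],[0,0.016,0,0,0,0,0]]])

```text
time_s: 10.7
position: [0.4716, 0.1287, 0.1189]
tcp_rot: [-1.997, -2.417, 0.007]
ft_force: [-4.8, 0.0, 10.7]
opening: 0.0127
gripper_force: 62.6
```

>>> step_arm(deltas=[[[0,0,0.0003,0,0,0,0],[0,0,0.0003,0,0,0,0],[0,0,0.0003,0,0,0,0]]])

```text
time_s: 11.0
position: [0.4725, 0.1289, 0.1189]
tcp_rot: [-1.998, -2.419, 0.005]
ft_force: [-4.3, -0.7, 10.5]
opening: 0.0121
gripper_force: 62.5
```

Run:
```python
from h import *
s=wrist("w9");xh=np.array([np.cos(np.radians(11)),np.sin(np.radians(11)),0]);L=np.array([.509,.1365,0])
go(s,L-xh*.041+[0,0,.118],11);print(s["gripper_force"],s["moment"], "rel",(s["position"]-L)@xh)
```

```text
pos [0.4725 0.1289 0.1189] d [ 0.0005 -0.0037  0.0009] turn [-0.0053 -0.0017 -0.002 ] F [-4.3 -0.7 10.5] t 11.0 open 0.0121
62.52797484397888 [-0.29996539  0.76548899 -0.07303586] rel -0.037266263041574973
```

View pics/w9.png

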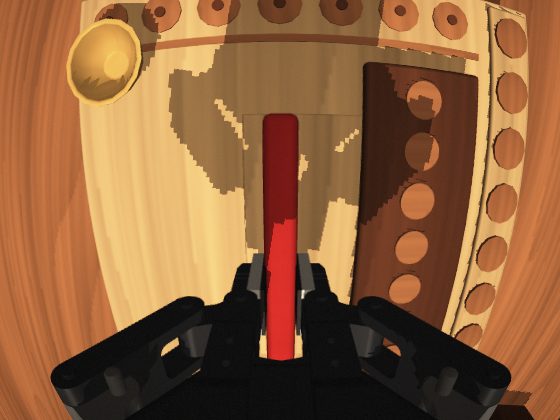

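The line is hidden along its whole length. The moulding lies flat with its edge at about x=360, and the strip is about 23 mm in, pressed at about 12 N. Handing in.

```bash
python3 -c "
from bench import close_job;print(close_job())"
```

```text
the job is handed in; nothing more can be done
None
```

The job is handed in, though no verdict came back. By my last measurements the blue stop is flush and the strip is about 23 mm under the moulding with the line hidden, still gripped and pressed flat at about 12 N.

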